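# Stow the board tray under the instrument shelf

## Robot

A 7-joint arm with a two-finger parallel gripper is mounted at the origin on the work surface. World frame = base frame: x ahead of the robot, y to its left, z up, the work surface at z = 0. Lengths are in m, angles in rad, forces in N, time in s.
With the tool pointing down it reaches from about 0.35 to 0.9 m from the base axis. Payload 8.1 kg.
Tool frame: the origin (TCP) lies midway between the tips of the shut fingers; the grasp point (between the pads) lies 19 mm behind it; z points along the fingers, y is the line along which they close (so a half turn about z gives the same grasp; the last joint's range is limited). The gripper opens to 92 mm and grips with 3 to 60 N. Pads are 19 mm wide; open, the fingers measure 130 mm over their backs; the gripper's body (75 mm by 190 mm) begins 47 mm behind the grasp point.
Start: joints at [-1.426, 0.434, 0.025, 1.573, -0.012, 1.134, -0.075], TCP at [0.153, 0.606, 0.227] pointing down, gripper open.
Joint ranges: [-2.62, 2.62], [-0.44, 2.09], [-1.27, 1.32], [0.08, 2.57], [-1.32, 4.46], [0.12, 2], [-2.74, 2.74]. Speed limits (rad/s): [2.22, 2.22, 3.01, 3.01, 3.14, 3.14, 3.14].

## Interface

Orientations are given as a rotation vector (axis times angle).
In Python, from cell import arm gives the robot as it stands.
- The arm moves only by the tool carry_out, never from a script. Its arguments are lists of equal length, an entry for each row: "claw": the finger opening in cm, from 0 to 9.18; "delta_pos": the shift along the tool's x, y, z in cm, a list of three; "angular": the turn, a rotation vector about the tool's x, y, z in rad, a list of three. In form: {"claw": [claw, ...], "delta_pos": [[dx, dy, dz], ...], "angular": [[ax, ay, az], ...]}. A call has 1 to 20 rows; each row shifts and turns the commanded pose from where the row before left it, along the tool's axes as they then stand; what a row does not reach is not made up. A row lasts 1/10 s, in which the tool goes at most 50 mm and 8.59 degrees, less where a joint would pass 70% of its speed; a pose out of reach is approached as far as the arm can. A call with a gripper value outside its range is refused whole. The fingers move at their own pace and stop on an object; "force" is the grip in N (left out, the last holds). Time passes only in rows, so rows that do not move let the fingers close. It gives the time, the measured TCP pose, the force, the opening and the grip force at its end, in the units of the state.
- arm.observe(): the state, without advancing time (a new reading comes with each control period).
- arm.get_image(name): name is "side" or "top" or "wrist"; returns a dict with "frame" (384x512x3 uint8, red, green, blue), "mtx" (3x3 intrinsics, pixels), "dist" ([k1, k2, p1, p2, k3] as OpenCV has them; the pictures are not rectified), "T" (4x4, takes a point from camera to world coordinates). Camera axes: x right, y down, z forward; pixel columns grow to the right and rows downward; lengths in m; the calibration is good to about 2 mm. A picture is of the moment at which its call begins. There is no depth.
- arm.sign_off(): hands the job in; it is judged then, once.
Trained networks look in a picture, given as the dict that the camera call returned (one of the last four; its "shot" number tells which), for a name from the list of things; names that differ only in an ending like _2 or _b are one class to them, and where a whole thing is asked for, a point or a joint stands for the part that bears it (a point fixed in the world has none). Each returns a list of dicts, best first, with "conf" (0 to 1); they miss things now and then, are a little off and sometimes report something else, mostly with a low value. They report only what shows in the picture. A call takes as long as a camera call.
- arm.look_for(label, picture): "centre" ([column, row] as shares, 0 to 1, of the picture: columns of its width, rows of its height, amid what is visible of it).
- arm.trace(label, picture): "region" (384x512 bool, what is visible of it) and "centre" ([column, row] as shares, 0 to 1, of the picture: columns of its width, rows of its height, amid what is visible of it).
- arm.place_of(label, picture): "centre" ([column, row] as shares, 0 to 1, of the picture: columns of its width, rows of its height: a listed point, or the origin of a listed thing).
The state is a dict: "clock": time; "joints": joint angles; "dq": joint speeds; "joint_efforts": joint torques, N m; "position": TCP position; "ee_rot": TCP orientation; "force": force on the tool from outside, world axes, zero at the start; "ft_torque": the same for the moment, N m; "width": opening from 0.0 (shut) to 1.0 (fully open); "gripper_force": force on a finger pad.
Only numpy, scipy, OpenCV 4.12 (cv2) and the standard library are available. Lean on these libraries where they do the work, as an engineer would, in place of code of your own. Each camera call takes 0.05 s, during which the arm holds its last target. There are 200 camera calls.

## Task

Put the finished power-supply board (green, with the tall heat sink) flat into the steel tray and let go of it. Then slide the tray by its handle under the low shelf that carries the soldering station, until it has snapped into the catch at the back and sits fully home on the buffer. Feel your way in: don't ram it, don't shove the shelf, don't let the board touch the underside, and leave the other things alone.

Things in the scene. Friction and masses are not known exactly. Their poses are not given: they have to be found in the camera images.
- board: Green circuit board, 120 mm (x) by 80 mm (y), 2 mm thick, on four brass stand-offs 6 mm high; about 0.2 kg. Origin: under its centre, at the stand-offs' feet; z up. A heat sink stands in its middle; two black capacitors 18 mm thick and up to 34 mm high stand 44 mm from the centre at -x, all else is under 21 mm. Starts on the bench beside the tray, on either side.
- heat_sink (a point): Middle of the top of the board's aluminium heat sink, 58 mm above the board's origin. The heat sink measures 60 mm along the board's x, 22 mm along its y, and reaches from 8 to 58 mm above the origin; grip it here, across the 22 mm.
- tray: Open steel tray, 140 mm deep (x), 190 mm wide (y), 32 mm high; floor 4 mm, walls 3 mm thick, both rear corners cut off at 45 degrees by 14 mm; about 0.4 kg. Origin: on the bench under its centre; +x points to its rear, which goes in first; z up. A bow handle stands 67 mm out from its front wall. Starts on the bench in front of the shelf, askew and somewhat to one side.
- tray_handle (a point): Middle of the handle's grip bar: round, 10 mm thick, 90 mm long along the tray's y, axis 24 mm above the bench, 62 mm in front of the front wall and 132 mm from the tray's origin along its -x. The space between bar and wall is open for a finger.
- tray_knob (a point): The catch's striker on the tray's rear wall: an upright round knob 16 mm in diameter, from 10 to 34 mm high, on a 6 mm thick neck. This point: on its axis at mid height, 92 mm from the tray's origin along +x.
- shelf: Low grey steel shelf standing loose on the bench on rubber feet, with a soldering station fixed on it, 5.2 kg together. Origin: on the bench in the middle of its open front (the mouth); it faces its own -x (roughly the robot), the tray goes in along +x; z up. 240 mm deep, 220 mm wide. The station stands on the deck from 75 mm behind the mouth, up to 175 mm high.
- mouth (a point): Middle of the mouth, 34 mm above the bench. The bay behind it, between the side cheeks, is 196 mm wide, open at the back too; the cheeks are rounded in front (6 mm radius, reaching 6 mm farther out). Sliding the loaded tray along the bench takes 2.5 to 6 N, more if it is also pressed down.
- underside (a point): Middle of the deck's front edge on its underside, 68 mm above the bench. A board standing flat in the tray on the bench passes under it with 6 mm to spare. Pushing the tray against shelf or catch with more than 25 N is ramming, and nearly as much can already shift the shelf.
- deck_edge (a point): Middle of the deck's front edge on its top, 84 mm above the bench. Catch and buffer are screwed as one piece into slots under the deck, on the bay's centre line, anywhere over 42 mm of depth, not measured: the tray's origin ends 28 to 70 mm behind the mouth, its handle outside. A level push of 17 N always brings it home.
- buffer (a joint): How far the rubber buffer at the back of the bay is pressed in (m): 0 free, 0.004 fully. It gives 4 mm under about 1 N, then is solid; it stays pressed once the tray is home. The catch before it: two sprung rollers that take the tray's knob between them. They resist with 5 to 10 N on top of the sliding friction, from 18 mm before home for some 10 mm, then let go and hold the knob from behind.
- iron_stand: Bystander: black soldering-iron stand, 170 x 75 mm, with a yellow sponge and a wire coil up to 90 mm high, on the bench right of the shelf. Origin under its centre.
- cutters: Bystander: side cutters with red handles, 137 mm long along x (jaws to +x), 13 mm high, on the bench left of the shelf. Origin under the pivot.
- solder_reel: Bystander: reel of solder standing on its flange, 64 mm in diameter, 48 mm high, on the bench on the other side of the tray from the board. Origin under its centre.

How it is judged:
By the outcome, as a careful person would: the job done as asked, in the order asked, and still so for the second after the job is handed in, with the robot touching nothing.
It also fails if it takes over 72 s, if anything falls off the work surface, if the arm or the gripper's body presses on something with over 40 N, if the wrist force passes 120 N, or if a joint passes its speed limit or range.

## Working session

There is one attempt and no reset: what is moved stays moved. The work goes in short steps, Python scripts to look and compute and a tool call to move; the robot and the scene stay as the last step left them, time stands still between calls to the robot, and variables do not carry over. Pictures are saved under pics/ and viewed, at most 10 in all, crops included, and the job is handed in when it is done.

Besides the shell and the picture viewer there is one more tool, called after ">>>" as name(argument=value, ...), one argument or row to a line, values as JSON. carry_out: Moves the arm, as the interface text tells. Its arguments: {"type":"object","properties":{"claw":{"type":"array","items":{"type":"number"}},"delta_pos":{"type":"array","items":{"type":"array","items":{"type":"number"}}},"angular":{"type":"array","items":{"type":"array","items":{"type":"number"}}},"force":{"type":"number"}},"required":["claw","delta_pos","angular"]}

```bash
ls; mkdir -p pics
cat > h.py <<'E'
import numpy as np, cv2
from cell import arm
from scipy.spatial.transform import Rotation as R
def ray(p,c):
    px=np.array(c)*[512,384]
    u=cv2.undistortPoints(px.reshape(1,1,2).astype(float),p["mtx"],np.array(p["dist"],float))[0,0]
    d=p["T"][:3,:3]@np.array([u[0],u[1],1.]); return p["T"][:3,3],d
def atz(p,c,z):
    o,d=ray(p,c); return (o+d*(z-o[2])/d[2])
def tri(obs):
    A=np.zeros((3,3));b=np.zeros(3)
    for p,c in obs:
        o,d=ray(p,c);d=d/np.linalg.norm(d);M=np.eye(3)-np.outer(d,d);A+=M;b+=M@o
    return np.linalg.solve(A,b)
E
python3 - <<'E'
from h import *
np.set_printoptions(precision=4,suppress=True)
s=arm.observe(); print(s)
P={n:arm.get_image(n) for n in("side","top")}
for n in P: cv2.imwrite(f"pics/{n}0.png",P[n]["frame"][:,:,::-1]); print(n,P[n]["T"])
Z=dict(board=0,heat_sink=.058,tray=0,tray_handle=.024,tray_knob=.022,shelf=0,mouth=.034,underside=.068,deck_edge=.084,iron_stand=0,cutters=0,solder_reel=0)
for k,z in Z.items():
    for n in P:
        for r in arm.place_of(k,P[n])[:2]: print(k,n,round(r["conf"],2),np.array(r["centre"])*[512,384],atz(P[n],r["centre"],z))
E
```

```text
pics
{'clock': 0.0, 'joints': array([-1.4256,  0.4352,  0.025 ,  1.5741, -0.0116,  1.134 , -0.0751]), 'dq': array([ 0.0021, -0.0009,  0.0005, -0.0005, -0.001 , -0.0009,  0.    ]), 'joint_efforts': array([  0.0018, -66.7863,   0.9862, -31.4448,  -0.0603,   0.0433,
         0.0002]), 'position': array([0.1532, 0.6054, 0.226 ]), 'ee_rot': array([-0.3884, -3.1174,  0.0024]), 'force': array([-0.3081,  0.3747, -0.9451]), 'ft_torque': array([0.012 , 0.0073, 0.016 ]), 'gripper_force': 0.0, 'width': 0.9978125788945839}
side [[ 0.9527 -0.1905  0.237   0.351 ]
 [-0.304  -0.5833  0.7532 -0.6787]
 [-0.0052 -0.7896 -0.6136  0.659 ]
 [ 0.      0.      0.      1.    ]]
top [[-0.0165 -0.998   0.0607  0.5221]
 [-0.9995  0.0181  0.0256  0.0173]
 [-0.0267 -0.0602 -0.9978  1.0761]
 [ 0.      0.      0.      1.    ]]
board side 0.86 [259.584  319.7184] [ 0.4912 -0.2615  0.    ]
board top 0.82 [395.9808 229.0944] [ 0.489  -0.2688  0.    ]
heat_sink side 0.81 [258.816 302.4  ] [ 0.4891 -0.2629  0.058 ]
heat_sink side 0.6 [197.12  208.704] [0.4319 0.0368 0.058 ]
heat_sink top 0.63 [397.312  228.4032] [ 0.492
[... 684 characters left out ...]
34 ]
underside side 0.8 [298.3936 183.8976] [0.6955 0.0411 0.068 ]
underside top 0.56 [270.592  150.1824] [0.6815 0.0379 0.068 ]
deck_edge side 0.67 [297.6768 178.7904] [0.6929 0.0421 0.084 ]
deck_edge top 0.7 [402.9952 133.2864] [ 0.7128 -0.2706  0.084 ]
deck_edge top 0.59 [272.1792 143.0016] [0.6957 0.0336 0.084 ]
iron_stand side 0.68 [376.576  305.7024] [ 0.7253 -0.3037  0.    ]
iron_stand top 0.62 [402.5856 132.0192] [ 0.7322 -0.2941  0.    ]
cutters side 0.55 [263.5776 144.4992] [0.7107 0.3599 0.    ]
cutters top 0.79 [145.5104 145.9968] [0.7102 0.3582 0.    ]
solder_reel side 0.65 [184.32   160.0128] [0.4467 0.3488 0.    ]
solder_reel top 0.63 [143.9232 246.1056] [0.4563 0.3621 0.    ]
```

Run:
```python
import cv2
a=cv2.imread("pics/top0.png");cv2.imwrite("pics/top0c.png",cv2.resize(a[80:300,100:460],None,fx=2.2,fy=2.2,interpolation=cv2.INTER_CUBIC))
b=cv2.imread("pics/side0.png");cv2.imwrite("pics/side0c.png",cv2.resize(b[90:384,130:430],None,fx=2,fy=2,interpolation=cv2.INTER_CUBIC))
```

```text
(no output)
```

View pics/top0c.png

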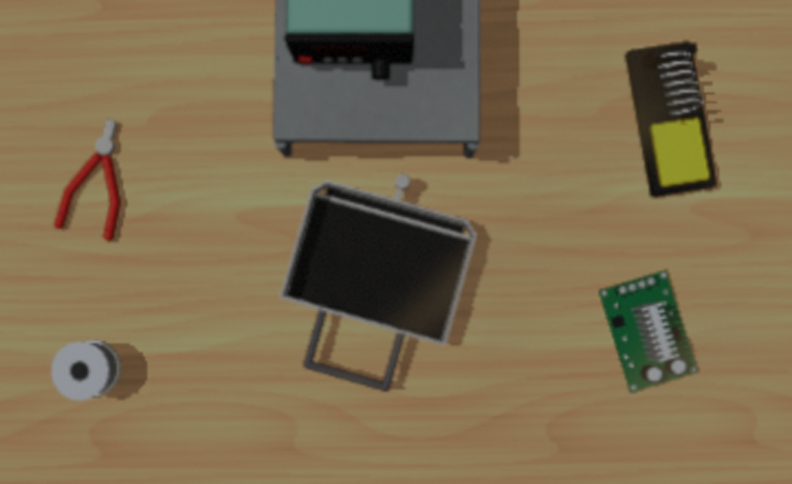

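View pics/side0c.png

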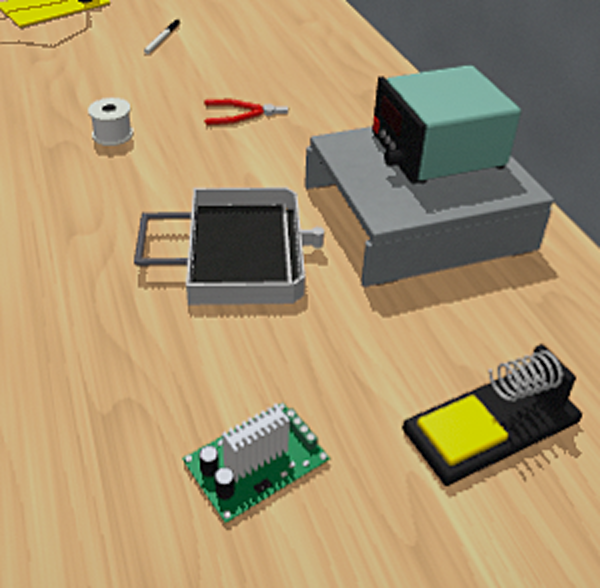

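The top crop shows the board at (648,330), right of the tray, with its capacitors toward the robot and a yaw of about +18°. The tray is at (380,262) at about -16°, and the shelf front edge runs from (275,142) to (478,143), nearly square. The side crop shows the same layout, with the bay in front of the tray free. Next I'll fit the poses more exactly.

```bash
cat >> h.py <<'E'
def reg_world(p,m,z):
    r,c=np.nonzero(m)
    px=np.c_[c+.5,r+.5].reshape(-1,1,2).astype(float)
    u=cv2.undistortPoints(px,p["mtx"],np.array(p["dist"],float))[:,0]
    d=np.c_[u,np.ones(len(u))]@p["T"][:3,:3].T; o=p["T"][:3,3]
    return (o+d*((z-o[2])/d[:,2])[:,None])[:,:2]
def rect(p,label,z,openk=0):
    t=arm.trace(label,p)
    if not t: return print(label,"none")
    m=t[0]["region"].astype(np.uint8)
    if openk: m=cv2.morphologyEx(m,cv2.MORPH_OPEN,np.ones((openk,openk)))
    n,l,s,_=cv2.connectedComponentsWithStats(m); m=l==1+np.argmax(s[1:,4])
    w=reg_world(p,m,z); print(label,t[0]["conf"],cv2.minAreaRect((w*1000).astype(np.float32)))
    return m,w
E
python3 - <<'E'
from h import *
np.set_printoptions(precision=4,suppress=True)
p=arm.get_image("top")
rect(p,"board",.008); rect(p,"tray",.032,13)
m,w=rect(p,"shelf",.084)
# bottom edge of deck per column
e=[]
for c in range(230,312,3):
    r=np.nonzero(m[:,c])[0]
    if len(r): e.append(atz(p,[(c+.5)/512,(r.max()+1)/384],.084)[:2])
e=np.array(e); print(e.T)
c=np.nonzero(m.any(0))[0]; print("cols",c.min(),c.max())
for row in (125,135,140): 
    q=np.nonzero(m[row])[0]; print(row,atz(p,[q.min()/512,row/384],.084),atz(p,[(q.max()+1)/512,row/384],.084))
print(R.from_rotvec(arm.observe()["ee_rot"]).as_matrix())
E
```

```text
board 0.77 ((485.5, -263.26861572265625), (120.89639282226562, 82.10502624511719), 15.573493957519531)
tray 0.96 ((568.3348999023438, 35.64581298828125), (188.7409210205078, 145.66160583496094), 72.85985565185547)
shelf 0.74 ((813.4962158203125, 32.566314697265625), (218.71556091308594, 271.9590759277344), 88.3972396850586)
[[ 0.6791  0.6836  0.6928  0.6927  0.6925  0.6924  0.6922  0.6921  0.6919
   0.6918  0.6916  0.6915  0.6913  0.6912  0.691   0.6909  0.6907  0.6906
   0.6905  0.6903  0.6902  0.69    0.6899  0.6897  0.6896  0.6895  0.6893
   0.6775]
 [ 0.1309  0.1238  0.1167  0.1097  0.1027  0.0957  0.0887  0.0817  0.0748
   0.0678  0.0608  0.0538  0.0469  0.0399  0.0329  0.026   0.019   0.012
   0.0051 -0.0019 -0.0088 -0.0158 -0.0227 -0.0297 -0.0366 -0.0435 -0.0505
  -0.0572]]
cols 225 318
125 [0.7406 0.1408 0.084 ] [ 0.7359 -0.0737  0.084 ]
135 [0.717  0.1434 0.084 ] [ 0.7124 -0.0707  0.084 ]
140 [0.7052 0.1435 0.084 ] [ 0.7007 -0.0705  0.084 ]
[[-0.9694  0.2454  0.    ]
 [ 0.2454  0.9694  0.    ]
 [ 0.      0.     -1.    ]]
```

>>> carry_out(
  claw=[6,6,6,6,6,6,6,6,6,6,6,6,6,6,6,6,6,6,6,6],
  delta_pos=[
    [-3.79,-3.17,0],
    [-3.79,-3.17,0],
    [-3.79,-3.17,0],
    [-3.79,-3.17,0],
    [-3.79,-3.17,0],
    [-3.79,-3.17,0],
    [-3.79,-3.17,0],
    [-3.79,-3.17,0],
    [-3.79,-3.17,0],
    [-3.79,-3.17,0],
    [-1.58,-4.44,0],
    [-1.58,-4.44,0],
    [-1.58,-4.44,0],
    [-1.58,-4.44,0],
    [-1.58,-4.44,0],
    [-1.58,-4.44,0],
    [-1.58,-4.44,0],
    [-1.58,-4.44,0],
    [-1.58,-4.44,0],
    [-1.58,-4.44,0],
  ],
  angular=[
    [0,0,0],
    [0,0,0],
    [0,0,0],
    [0,0,0],
    [0,0,0],
    [0,0,0],
    [0,0,0],
    [0,0,0],
    [0,0,0],
    [0,0,0],
    [0,0,0],
    [0,0,0],
    [0,0,0],
    [0,0,0],
    [0,0,0],
    [0,0,0],
    [0,0,0],
    [0,0,0],
    [0,0,0],
    [0,0,0],
  ],
  force=20,
)

```text
clock: 3.5
position: [0.4873, -0.2654, 0.2269]
ee_rot: [0.387, 3.117, 0.0]
force: [1.7, 0.0, -0.3]
width: 0.651
gripper_force: 0.0
```

>>> carry_out(
  claw=[6,6,6,6,6],
  delta_pos=[
    [0,0,0],
    [0,0,0],
    [0,0,0],
    [0,0,0],
    [0,0,0],
  ],
  angular=[
    [0,0,-0.14],
    [0,0,-0.14],
    [0,0,-0.14],
    [0,0,-0.1],
    [0,0,0],
  ],
)

```text
clock: 4.0
position: [0.4872, -0.2637, 0.2268]
ee_rot: [-0.428, 3.112, 0.0]
force: [0.2, 0.8, 0.4]
width: 0.657
gripper_force: 0.0
```

```bash
cat >> h.py <<'E'
def tool(dw):  # world delta (m) -> tool cm
    return np.round(R.from_rotvec(arm.observe()["ee_rot"]).as_matrix().T@np.array(dw)*100,2)
def st():
    s=arm.observe(); M=R.from_rotvec(s["ee_rot"]).as_matrix()
    print("t",round(s["clock"],2),"pos",s["position"].round(4),"yaw_y",np.degrees(np.arctan2(M[1,1],M[0,1])).round(2),"z",M[:,2].round(3),"F",s["force"].round(2),"w",round(s["width"]*91.8,1),"gf",round(s["gripper_force"],1),"q",s["joints"].round(2)); return s,M
E
python3 - <<'E'
from h import *
np.set_printoptions(precision=4,suppress=True)
st()
p=arm.get_image("wrist"); cv2.imwrite("pics/w1.png",p["frame"][:,:,::-1]); print(p["T"])
for k,z in (("board",0),("heat_sink",.058)):
    for r in arm.place_of(k,p)[:2]: print(k,r["conf"],np.array(r["centre"])*[512,384],atz(p,r["centre"],z))
rect(p,"board",.008); rect(p,"heat_sink",.058)
E
```

```text
t 4.0 pos [ 0.4872 -0.2637  0.2268] yaw_y 105.67 z [ 0.  0. -1.] F [0.19 0.77 0.4 ] w 60.4 gf 0.0 q [ 0.09  0.33  0.41  1.77 -0.15  1.07  2.39]
[[-0.2696  0.9237  0.2722  0.4148]
 [ 0.963   0.2585  0.0764 -0.285 ]
 [ 0.0002  0.2827 -0.9592  0.3849]
 [ 0.      0.      0.      1.    ]]
board 0.8 [262.7072 158.016 ] [ 0.4878 -0.2572  0.    ]
heat_sink 0.69 [256.9216 166.1952] [ 0.4862 -0.2646  0.058 ]
board 0.68 ((488.9308776855469, -262.371337890625), (121.68731689453125, 80.17797088623047), 15.691768646240234)
heat_sink 0.77 ((478.812255859375, -264.46099853515625), (105.72364044189453, 71.28976440429688), 15.902084350585938)
```

View pics/w1.png

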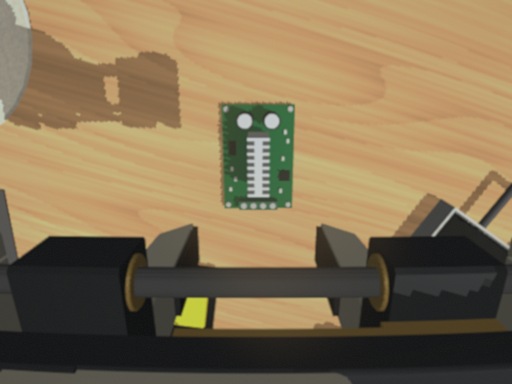

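The wrist view shows the board square to the gripper, with its heat sink at (258,166) in the middle between the fingers. I'll descend and grip.

>>> carry_out(
  claw=[6,6,6,6,6,6,6,0,0,0,0,0,0,0],
  delta_pos=[
    [0,0,4],
    [0,0,4.5],
    [0,0,4.5],
    [0,0,3.5],
    [0,0,2],
    [0,0,1.2],
    [0,0,0],
    [0,0,0],
    [0,0,0],
    [0,0,0],
    [0,0,0],
    [0,0,0],
    [0,0,0],
    [0,0,0],
  ],
  angular=[
    [0,0,0],
    [0,0,0],
    [0,0,0],
    [0,0,0],
    [0,0,0],
    [0,0,0],
    [0,0,0],
    [0,0,0],
    [0,0,0],
    [0,0,0],
    [0,0,0],
    [0,0,0],
    [0,0,0],
    [0,0,0],
  ],
  force=20,
)

```text
clock: 5.65
position: [0.4874, -0.2635, 0.03]
ee_rot: [-0.426, 3.112, 0.0]
force: [-1.4, 1.5, 6.0]
width: 0.239
gripper_force: 20.0
```

>>> carry_out(
  claw=[0,0,0,0,0,0],
  delta_pos=[
    [0,0,-1],
    [0,0,-3],
    [0,0,-4],
    [0,0,-3],
    [0,0,-1],
    [0,0,0],
  ],
  angular=[
    [0,0,0],
    [0,0,0],
    [0,0,0],
    [0,0,0],
    [0,0,0],
    [0,0,0],
  ],
)

```text
clock: 6.25
position: [0.4879, -0.2639, 0.151]
ee_rot: [-0.426, 3.11, -0.002]
force: [0.6, 0.2, -3.0]
width: 0.237
gripper_force: 20.0
```

Run:
```python
from h import *
np.set_printoptions(precision=4,suppress=True)
st()
p=arm.get_image("top"); q=arm.get_image("side")
for c in (p,q):
  for k,z in (("tray",0),("tray_handle",.024),("tray_knob",.022),("mouth",.034)):
    for r in arm.place_of(k,c)[:1]: print(k,r["conf"],atz(c,r["centre"],z))
m,w=rect(p,"tray",.032,13)
rect(p,"tray_handle",.024)
g=cv2.resize(p["frame"][145:270,215:330,::-1],None,fx=4.8,fy=4.8,interpolation=cv2.INTER_CUBIC);cv2.imwrite("pics/t2.png",g)
```

```text
t 6.25 pos [ 0.4879 -0.2639  0.151 ] yaw_y 105.6 z [ 0.003 -0.001 -1.   ] F [ 0.61  0.19 -3.02] w 21.8 gf 20.0 q [ 0.11  0.41  0.39  1.87 -0.19  0.9   2.44]
tray 0.64 [0.5645 0.0346 0.    ]
tray_handle 0.82 [0.4477 0.0671 0.024 ]
tray_knob 0.61 [0.6578 0.0202 0.022 ]
tray_handle 0.63 [0.4353 0.074  0.024 ]
mouth 0.82 [0.6937 0.0271 0.034 ]
tray 0.79 ((568.1421508789062, 36.069786071777344), (187.2880859375, 146.15213012695312), 73.64043426513672)
tray_handle 0.77 ((551.3900146484375, 42.282989501953125), (188.1376953125, 233.643310546875), 73.8433609008789)
```

View pics/t2.png

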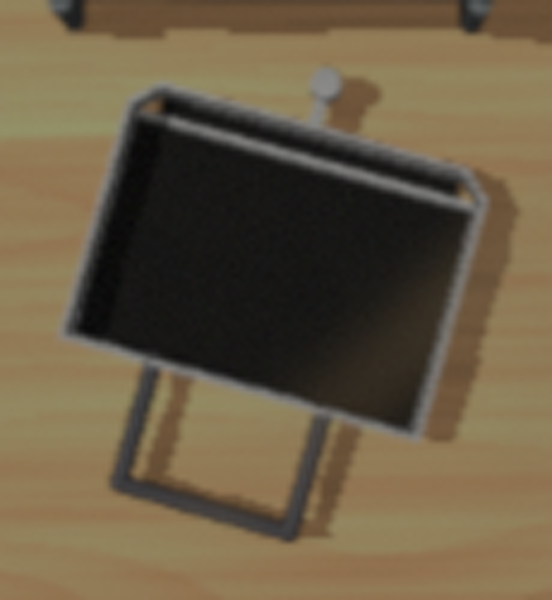

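The crop shows the front corners of the tray rim at (68,333) and (418,437), and the rear edge from (165,90) to (470,177). There is an inner ledge about 14 mm ahead of the rear wall. The handle bar is centred at (205,508) and the knob at (325,84).

Run:
```python
from h import *
np.set_printoptions(precision=4,suppress=True)
p=arm.get_image("top")
f=lambda x,y,z: atz(p,[(215+x/4.8)/512,(145+y/4.8)/384],z)[:2]
FL,FR,RL,RR=[f(*a,.032) for a in((68,333),(418,437),(165,90),(470,177))]
H=(f(118,484,.024)+f(292,532,.024))/2; K=f(325,84,.034)
for a,b in((FR,FL),(RR,RL)): d=b-a; print(a,b,np.linalg.norm(d),np.degrees(np.arctan2(d[1],d[0]))-90)
d=f(118,484,.024)-f(292,532,.024);print(np.degrees(np.arctan2(d[1],d[0]))-90)
print("H",H,"K",K,np.degrees(np.arctan2(*(K-H)[::-1])),np.linalg.norm(K-H))
print("mid front",(FL+FR)/2,"rear",(RL+RR)/2,"ctr",(FL+FR+RL+RR)/4,"HK ctr",H+(K-H)*132/224)
print("cheek fronts",[atz(p,[(215+x/4.8)/512,(145+y/4.8)/384],.06) for x,y in((75,25),(472,25))])
```

```text
[ 0.4774 -0.0337] [0.5324 0.1417] 0.18390945980769866 -17.4252029396568
[ 0.6077 -0.0627] [0.6549 0.0909] 0.16071256847847004 -17.091326012697806
-16.157322940564555
H [0.4429 0.0743] K [0.6561 0.0096] -16.864607513809617 0.22279777326088618
mid front [0.5049 0.054 ] rear [0.6313 0.0141] ctr [0.5681 0.0341] HK ctr [0.5685 0.0362]
cheek fronts [array([0.6847, 0.1333, 0.06  ]), array([ 0.6807, -0.0633,  0.06  ])]
```

>>> carry_out(
  claw=[0,0,0,0,0,0,0,0,0,0],
  delta_pos=[
    [-1,1.7,0],
    [-1.9,3.4,0],
    [-2,3.6,0],
    [-2,3.6,0],
    [-2,3.6,0],
    [-2,3.6,0],
    [-2,3.6,0],
    [-1.5,2.5,0],
    [-1,1.7,0],
    [-0.83,-0.3,0],
  ],
  angular=[
    [0,0,0],
    [0,0,0],
    [0,0,0],
    [0,0,0],
    [0,0,0],
    [0,0,0],
    [0,0,0],
    [0,0,0],
    [0,0,0],
    [0,0,0],
  ],
)

```text
clock: 7.9
position: [0.5708, 0.0445, 0.1495]
ee_rot: [0.435, -3.111, -0.003]
force: [-1.2, 0.7, -1.8]
width: 0.235
gripper_force: 20.0
```

>>> carry_out(
  claw=[0,0,0,0,0,0,0,0,0,0,0,0,0,0,0,0,0],
  delta_pos=[
    [0,0,0],
    [0,0,0],
    [0,0,0],
    [0,0,0],
    [0,0,0],
    [0,0,0],
    [0,0,0],
    [0,0,0],
    [0,0,0],
    [0,0,0],
    [0,0,0],
    [0,0,0],
    [0,0,0],
    [0,0,0],
    [0,0,0],
    [0,0,0],
    [0,0,0],
  ],
  angular=[
    [0,0,0.1],
    [0,0,0.145],
    [0,0,0.145],
    [0,0,0.145],
    [0,0,0.145],
    [0,0,0.145],
    [0,0,0.145],
    [0,0,0.145],
    [0,0,0.145],
    [0,0,0.145],
    [0,0,0.145],
    [0,0,0.145],
    [0,0,0.145],
    [0,0,0.145],
    [0,0,0.1],
    [0,0,0.053],
    [0,0,0],
  ],
)

```text
clock: 9.6
position: [0.5711, 0.0394, 0.1497]
ee_rot: [2.525, 1.869, -0.0]
force: [-0.4, -0.1, -3.3]
width: 0.236
gripper_force: 20.0
```

Run:
```python
from h import *
s,M=st()
print(tool(np.array([.562,.037,s["position"][2]])-s["position"]))
```

```text
t 9.6 pos [0.5711 0.0394 0.1497] yaw_y -16.98 z [ 0.    -0.001 -1.   ] F [-0.45 -0.11 -3.33] w 21.7 gf 20.0 q [-0.77  0.55  0.91  1.85 -0.52  0.99  0.06]
[-0.49 -0.8   0.  ]
```

>>> carry_out(
  claw=[0,0,0,0,0,0,0,0],
  delta_pos=[
    [-0.5,-0.8,0],
    [0,0,2],
    [0,0,3],
    [0,0,3],
    [0,0,2],
    [0,0,0.5],
    [0,0,0.5],
    [0,0,0],
  ],
  angular=[
    [0,0,0],
    [0,0,0],
    [0,0,0],
    [0,0,0],
    [0,0,0],
    [0,0,0],
    [0,0,0],
    [0,0,0],
  ],
)

```text
clock: 10.4
position: [0.5621, 0.0374, 0.0402]
ee_rot: [2.523, 1.871, 0.001]
force: [-0.1, 0.3, -2.2]
width: 0.241
gripper_force: 20.0
```

Run:
```python
from h import *
st()
a=arm.get_image("top")["frame"][145:270,215:330,::-1]; b=arm.get_image("side")["frame"][150:275,180:295,::-1]
cv2.imwrite("pics/p3.png",cv2.resize(np.hstack([a,b]),None,fx=3.4,fy=3.4,interpolation=cv2.INTER_CUBIC))
```

```text
t 10.4 pos [0.5621 0.0374 0.0402] yaw_y -16.89 z [ 0.001  0.    -1.   ] F [-0.07  0.27 -2.25] w 22.2 gf 20.0 q [-0.68  0.68  0.77  1.96 -0.67  0.78  0.18]
```

View pics/p3.png

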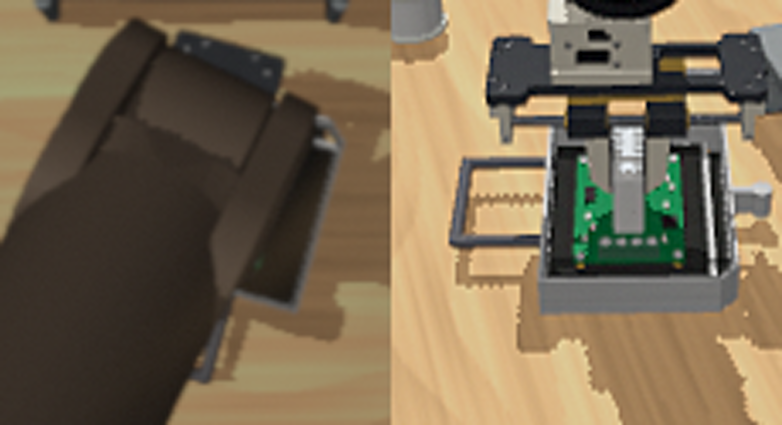

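The side half shows the board hanging inside the tray, well clear of the front wall and the rear ledge. I'll lower it and release.

>>> carry_out(
  claw=[0,0,0,0,0],
  delta_pos=[
    [0,0,0.3],
    [0,0,0.15],
    [0,0,0.1],
    [0,0,0.06],
    [0,0,0],
  ],
  angular=[
    [0,0,0],
    [0,0,0],
    [0,0,0],
    [0,0,0],
    [0,0,0],
  ],
)

```text
clock: 11.0
position: [0.5619, 0.0378, 0.0341]
ee_rot: [-2.524, -1.871, -0.001]
force: [-1.8, 0.7, 4.9]
width: 0.237
gripper_force: 20.0
```

>>> carry_out(
  claw=[3,5,5,5,5,5,5,5,5,5,5],
  delta_pos=[
    [0,0,0],
    [0,0,0],
    [0,0,0],
    [0,0,0],
    [0,0,0],
    [0,0,0],
    [0,0,-1],
    [0,0,-3],
    [0,0,-4],
    [0,0,-3],
    [0,0,0],
  ],
  angular=[
    [0,0,0],
    [0,0,0],
    [0,0,0],
    [0,0,0],
    [0,0,0],
    [0,0,0],
    [0,0,0],
    [0,0,0],
    [0,0,0],
    [0,0,0],
    [0,0,0],
  ],
)

```text
clock: 12.1
position: [0.5643, 0.0371, 0.1481]
ee_rot: [2.522, 1.868, 0.009]
force: [-0.0, -0.3, 0.1]
width: 0.544
gripper_force: 0.0
```

Run:
```python
from h import *
np.set_printoptions(precision=4,suppress=True)
s,M=st()
p=arm.get_image("side");w=arm.get_image("wrist");
for c in (p,w):
  for k,z in (("tray",0),("tray_handle",.024),("tray_knob",.022),("board",.004),("heat_sink",.062)):
    for r in arm.place_of(k,c)[:1]: print(k,round(r["conf"],2),atz(c,r["centre"],z))
cv2.imwrite("pics/w4.png",np.hstack([cv2.resize(w["frame"],(400,300)),cv2.resize(p["frame"][130:280,160:360],(400,300))])[:,:,::-1])
np.save("w4T.npy",w["T"])
```

```text
t 12.1 pos [0.5643 0.0371 0.1481] yaw_y -16.93 z [ 0.007  0.001 -1.   ] F [-0.03 -0.32  0.06] w 49.9 gf 0.0 q [-0.78  0.54  0.91  1.87 -0.52  0.97  0.06]
tray 0.85 [0.5663 0.0347 0.    ]
tray_handle 0.97 [0.4386 0.0644 0.024 ]
tray_knob 0.93 [0.6557 0.0129 0.022 ]
board 0.71 [0.5706 0.052  0.004 ]
heat_sink 0.78 [0.5584 0.0247 0.062 ]
tray_handle 0.86 [0.4478 0.0778 0.024 ]
tray_knob 0.84 [0.6582 0.0098 0.022 ]
board 0.96 [0.5637 0.0373 0.004 ]
heat_sink 0.67 [0.5646 0.0385 0.062 ]
```

View pics/w4.png

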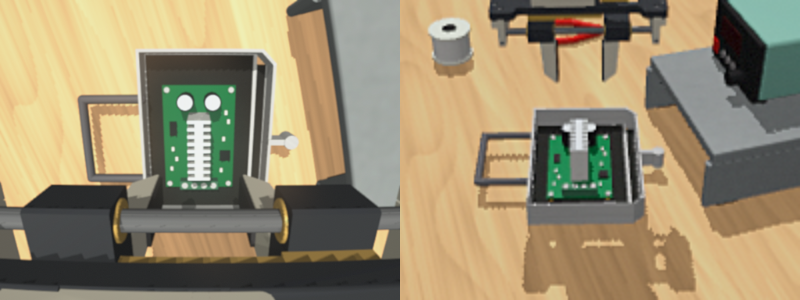

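The board sits flat in the tray. The wrist half shows the handle bar at x≈83, from y≈97 to 180, in line with the tool. Now I'll go to the handle.

>>> carry_out(
  claw=[4,4,4,4,4,4,4,4,4],
  delta_pos=[
    [0,-3,0],
    [0,-4,0],
    [0,-4,0],
    [0,-1.7,2],
    [0,0,4],
    [0,0,4],
    [0,0,2.6],
    [0,0,1],
    [0,0,0],
  ],
  angular=[
    [0,0,0],
    [0,0,0],
    [0,0,0],
    [0,0,0],
    [0,0,0],
    [0,0,0],
    [0,0,0],
    [0,0,0],
    [0,0,0],
  ],
)

```text
clock: 13.6
position: [0.4399, 0.0741, 0.007]
ee_rot: [-2.524, -1.869, 0.003]
force: [-0.5, 0.4, 0.9]
width: 0.434
gripper_force: 0.0
```

>>> carry_out(
  claw=[0,0,0,0,0,0,0],
  delta_pos=[
    [0,0,0],
    [0,0,0],
    [0,0,0],
    [0,0,0],
    [0,0,0],
    [0,0,0],
    [0,0,0],
  ],
  angular=[
    [0,0,0],
    [0,0,0],
    [0,0,0],
    [0,0,0],
    [0,0,0],
    [0,0,0],
    [0,0,0],
  ],
  force=10,
)

```text
clock: 14.3
position: [0.4413, 0.0748, 0.0081]
ee_rot: [2.523, 1.87, 0.003]
force: [1.5, 0.3, 5.7]
width: 0.101
gripper_force: 10.0
```

Run:
```python
from h import *
np.set_printoptions(precision=4,suppress=True)
st()
p=arm.get_image("side");w=arm.get_image("wrist")
for c in (p,w):
  for k,z in (("tray",0),("tray_handle",.024),("tray_knob",.022),("mouth",.034)):
    for r in arm.place_of(k,c)[:1]: print(k,round(r["conf"],2),atz(c,r["centre"],z))
```

```text
t 14.3 pos [0.4413 0.0748 0.0081] yaw_y -16.9 z [ 0.002  0.    -1.   ] F [1.52 0.29 5.67] w 9.3 gf 10.0 q [-0.8   0.58  0.7   2.25 -0.75  0.55  0.19]
tray 0.82 [0.5671 0.0365 0.    ]
tray_handle 0.79 [0.4357 0.0633 0.024 ]
tray_knob 0.72 [0.6553 0.02   0.022 ]
mouth 0.9 [0.6998 0.0338 0.034 ]
tray_handle 0.9 [0.4437 0.0758 0.024 ]
```

>>> carry_out(
  claw=[0,0,0,0,0,0,0,0,0,0,0,0,0,0,0],
  delta_pos=[
    [0,0,0],
    [0,0,0],
    [0,0,0],
    [-0.36,0,0],
    [-0.36,0,0],
    [-0.36,0,0],
    [-0.36,0,0],
    [-0.36,0,0],
    [-0.36,0,0],
    [-0.36,0,0],
    [-0.36,0,0],
    [-0.36,0,0],
    [-0.36,0,0],
    [0,0,0],
    [0,0,0],
  ],
  angular=[
    [0,0,0],
    [0,0,0],
    [0,0,0],
    [0,0,-0.0272],
    [0,0,-0.0272],
    [0,0,-0.0272],
    [0,0,-0.0272],
    [0,0,-0.0272],
    [0,0,-0.0272],
    [0,0,-0.0272],
    [0,0,-0.0272],
    [0,0,-0.0272],
    [0,0,-0.0272],
    [0,0,0],
    [0,0,0],
  ],
  force=60,
)

```text
clock: 16.3
position: [0.4345, 0.0396, 0.008]
ee_rot: [-2.246, -2.196, -0.002]
force: [0.7, 1.7, 6.7]
width: 0.088
gripper_force: 60.0
```

Run:
```python
from h import *
np.set_printoptions(precision=4,suppress=True)
st()
p=arm.get_image("side");q=arm.get_image("top")
for c in (p,q):
  for k,z in (("tray",0),("tray_handle",.024),("tray_knob",.022),("mouth",.034)):
    for r in arm.place_of(k,c)[:1]: print(k,round(r["conf"],2),atz(c,r["centre"],z))
cv2.imwrite("pics/a5.png",cv2.resize(q["frame"][120:260,205:345,::-1],None,fx=4.2,fy=4.2,interpolation=cv2.INTER_CUBIC))
```

```text
t 16.3 pos [0.4345 0.0396 0.008 ] yaw_y -1.3 z [ 0.001  0.001 -1.   ] F [0.71 1.73 6.75] w 8.1 gf 60.0 q [-0.67  0.55  0.61  2.27 -0.67  0.5   0.46]
tray 0.92 [0.5646 0.0352 0.    ]
tray_handle 0.76 [0.43   0.0292 0.024 ]
tray_knob 0.73 [0.654 0.031 0.022]
mouth 0.7 [0.6995 0.0291 0.034 ]
tray 0.98 [0.561  0.0347 0.    ]
tray_handle 0.66 [0.6962 0.032  0.024 ]
tray_knob 0.61 [0.6548 0.0389 0.022 ]
```

View pics/a5.png

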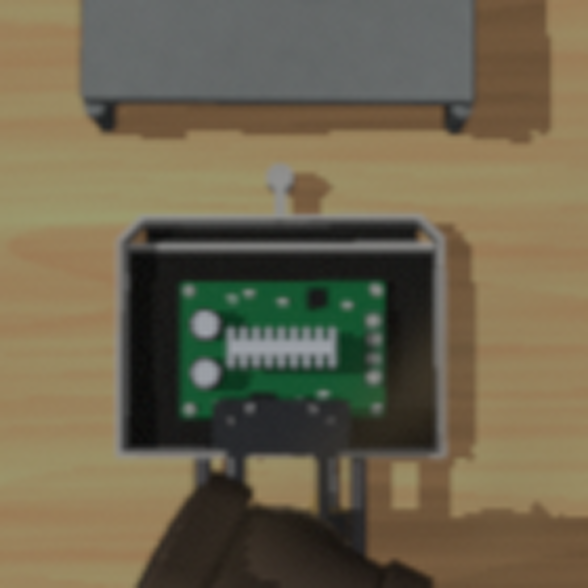

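The top crop shows the tray square with the shelf: rim corners at (121,455) and (442,455), knob at (280,178). The deck front edge runs from (80,103) to (473,103), with the cheek fronts at about (105,128) and (455,128).

Run:
```python
from h import *
np.set_printoptions(precision=4,suppress=True)
p=arm.get_image("top")
f=lambda x,y,z: atz(p,[(205+x/4.2)/512,(120+y/4.2)/384],z)[:2]
a=lambda r,l: (np.linalg.norm(l-r),np.degrees(np.arctan2(*(l-r)[::-1]))-90,(l+r)/2)
print("front",a(f(442,455,.032),f(121,455,.032)))
print("rear",a(f(422,219,.032),f(140,219,.032)))
print("knob",f(280,178,.034))
print("deck",a(f(473,103,.084),f(80,103,.084)))
print("cheekfront z0-60",[a(f(455,128,z),f(105,128,z)) for z in(.0,.06)])
print(a(f(467,103,.067),f(86,103,.067)))
for c in("top","side"):
  q=arm.get_image(c)
  for k,z in(("shelf",0),("mouth",.034),("underside",.068),("deck_edge",.084)):
    for r in arm.place_of(k,q)[:1]: print(c,k,round(r["conf"],2),atz(q,r["centre"],z))
```

```text
front (np.float64(0.18461570525906734), np.float64(-0.9148242769676216), array([0.497 , 0.0386]))
rear (np.float64(0.16339342753674815), np.float64(-1.1075952959959778), array([0.6333, 0.0365]))
knob [0.6569 0.0365]
deck (np.float64(0.21746402703967002), np.float64(-1.205744829715698), array([0.6923, 0.0371]))
cheekfront z0-60 [(np.float64(0.2097966598140884), np.float64(-1.1832756129143576), array([0.6915, 0.0368])), (np.float64(0.19809929388467043), np.float64(-1.183275612914386), array([0.6821, 0.0358]))]
(np.float64(0.21442620185008493), np.float64(-1.2057377084189227), array([0.6952, 0.0374]))
top shelf 0.68 [0.6979 0.0414 0.    ]
top mouth 0.19 [0.5565 0.0388 0.034 ]
top underside 0.6 [0.6977 0.0295 0.068 ]
top deck_edge 0.96 [0.6861 0.0351 0.084 ]
side shelf 0.71 [0.6831 0.0239 0.    ]
side mouth 0.58 [0.6995 0.0264 0.034 ]
side underside 0.94 [0.6895 0.0386 0.068 ]
side deck_edge 0.73 [0.6833 0.0322 0.084 ]
```

>>> carry_out(
  claw=[0,0,0,0,0,0,0,0,0,0,0,0],
  delta_pos=[
    [0,0,0],
    [0.04,0.4,0],
    [0.04,0.5,0],
    [0.04,0.5,0],
    [0.04,0.5,0],
    [0.04,0.5,0],
    [0.04,0.5,0],
    [0,0.5,0],
    [0,0.5,0],
    [0,0.4,0],
    [0,0,0],
    [0,0,0],
  ],
  angular=[
    [0,0,0],
    [0,0,0],
    [0,0,0],
    [0,0,0],
    [0,0,0],
    [0,0,0],
    [0,0,0],
    [0,0,0],
    [0,0,0],
    [0,0,0],
    [0,0,0],
    [0,0,0],
  ],
  force=25,
)

```text
clock: 18.55
position: [0.4754, 0.0408, 0.0075]
ee_rot: [-2.245, -2.194, 0.003]
force: [-5.4, 0.2, 8.1]
width: 0.099
gripper_force: 25.0
```

>>> carry_out(
  claw=[0,0,0,0,0,0,0,0],
  delta_pos=[
    [0,0.3,0],
    [0,0.3,0],
    [0,0.3,0],
    [0,0.3,0],
    [0,0.3,0],
    [0,0.3,0],
    [0,0,0],
    [0,0,0],
  ],
  angular=[
    [0,0,0],
    [0,0,0],
    [0,0,0],
    [0,0,0],
    [0,0,0],
    [0,0,0],
    [0,0,0],
    [0,0,0],
  ],
)

```text
clock: 19.35
position: [0.493, 0.0404, 0.0074]
ee_rot: [-2.245, -2.193, 0.003]
force: [-5.9, 1.0, 8.4]
width: 0.1
gripper_force: 25.0
```

Run:
```python
from h import *
np.set_printoptions(precision=4,suppress=True)
s,M=st();print(s["ft_torque"])
p=arm.get_image("top")
cv2.imwrite("pics/a6.png",cv2.resize(p["frame"][110:250,205:345,::-1],None,fx=4.2,fy=4.2,interpolation=cv2.INTER_CUBIC))
```

```text
t 19.35 pos [0.493  0.0404 0.0074] yaw_y -1.32 z [-0.004  0.001 -1.   ] F [-5.85  1.04  8.42] w 9.2 gf 25.0 q [-0.64  0.61  0.63  2.13 -0.65  0.59  0.44]
[-0.0364  1.2761  0.0278]
```

View pics/a6.png

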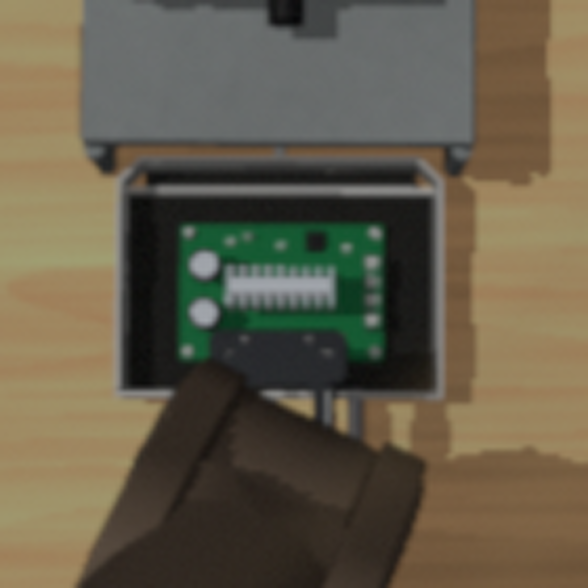

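The tray is centred at the mouth: its edges are at x=120 and 442, the inner cheeks at about 114 and 449. The wrist is pressing about 8 N onto the handle, so I'll ease it up a little and then move on.

>>> carry_out(
  claw=[0,0,0,0],
  delta_pos=[
    [0,0,-0.1],
    [0,0,0],
    [0,0,0],
    [0,0,0],
  ],
  angular=[
    [0,0,0],
    [0,0,0],
    [0,0,0],
    [0,0,0],
  ],
  force=20,
)

```text
clock: 19.8
position: [0.4943, 0.0403, 0.0084]
ee_rot: [-2.246, -2.195, 0.002]
force: [-2.3, -0.4, -1.0]
width: 0.103
gripper_force: 20.0
```

Vertical force is now close to zero. I'll go in slowly, watching the force.

>>> carry_out(
  claw=[0,0,0,0,0,0,0,0],
  delta_pos=[
    [0,0.25,0],
    [0,0.25,0],
    [0,0.25,0],
    [0,0.25,0],
    [0,0.25,0],
    [0,0.25,0],
    [0,0,0],
    [0,0,0],
  ],
  angular=[
    [0,0,0],
    [0,0,0],
    [0,0,0],
    [0,0,0],
    [0,0,0],
    [0,0,0],
    [0,0,0],
    [0,0,0],
  ],
)

```text
clock: 20.6
position: [0.511, 0.0398, 0.0088]
ee_rot: [2.246, 2.195, 0.001]
force: [0.5, -0.2, -1.9]
width: 0.098
gripper_force: 20.0
```

>>> carry_out(
  claw=[0,0,0,0,0,0,0,0],
  delta_pos=[
    [0,0.25,0],
    [0,0.25,0],
    [0,0.25,0],
    [0,0.25,0],
    [0,0.25,0],
    [0,0.25,0],
    [0,0,0],
    [0,0,0],
  ],
  angular=[
    [0,0,0],
    [0,0,0],
    [0,0,0],
    [0,0,0],
    [0,0,0],
    [0,0,0],
    [0,0,0],
    [0,0,0],
  ],
)

```text
clock: 21.4
position: [0.526, 0.0395, 0.0088]
ee_rot: [2.246, 2.195, 0.001]
force: [0.9, 0.7, -2.9]
width: 0.104
gripper_force: 20.0
```

Run:
```python
from h import *
np.set_printoptions(precision=4,suppress=True)
s,M=st();print(s["ft_torque"])
for n in("top","side","wrist"):
  c=arm.get_image(n)
  for k,z in (("tray",0),("tray_handle",.024),("heat_sink",.062),("board",.004),("deck_edge",.084)):
    for r in arm.place_of(k,c)[:1]: print(n,k,round(r["conf"],2),atz(c,r["centre"],z))
```

```text
t 21.4 pos [0.526  0.0395 0.0088] yaw_y -1.32 z [ 0.001 -0.    -1.   ] F [ 0.87  0.74 -2.9 ] w 9.5 gf 20.0 q [-0.62  0.65  0.63  2.06 -0.64  0.64  0.43]
[-0.0728 -0.0853  0.0126]
top tray 0.35 [0.7083 0.3454 0.    ]
top heat_sink 0.68 [0.6538 0.0392 0.062 ]
top board 0.76 [0.6592 0.0337 0.004 ]
top deck_edge 0.87 [0.6939 0.0352 0.084 ]
side tray 0.73 [0.663  0.0464 0.    ]
side tray_handle 0.89 [0.526  0.0427 0.024 ]
side heat_sink 0.73 [0.6458 0.0379 0.062 ]
side board 0.89 [0.6551 0.044  0.004 ]
side deck_edge 0.88 [0.6848 0.0331 0.084 ]
wrist tray_handle 0.77 [0.5276 0.0426 0.024 ]
wrist board 0.57 [0.6526 0.0365 0.004 ]
```

>>> carry_out(
  claw=[0,0,0,0,0,0,0,0,0,0,0,0],
  delta_pos=[
    [0,0.3,0.02],
    [0,0.3,0.02],
    [0,0.3,0],
    [0,0.3,0],
    [0,0.3,0],
    [0,0.3,0],
    [0,0.3,0],
    [0,0.3,0],
    [0,0.3,0],
    [0,0.3,0],
    [0,0,0],
    [0,0,0],
  ],
  angular=[
    [0,0,0],
    [0,0,0],
    [0,0,0],
    [0,0,0],
    [0,0,0],
    [0,0,0],
    [0,0,0],
    [0,0,0],
    [0,0,0],
    [0,0,0],
    [0,0,0],
    [0,0,0],
  ],
)

```text
clock: 23.5
position: [0.5537, 0.0388, 0.0083]
ee_rot: [-2.245, -2.194, 0.002]
force: [-5.6, 0.2, 7.9]
width: 0.1
gripper_force: 20.0
```

>>> carry_out(
  claw=[4,4,4,4,4,4,4,4,4,4,4,4],
  delta_pos=[
    [0,0,0],
    [0,0,0],
    [0,0,0],
    [0,0,0],
    [0,0,0],
    [0,0,-1],
    [0,0,-3],
    [0,0,-4],
    [0,0,-2],
    [0,-2,0],
    [0,-3,0],
    [0,0,0],
  ],
  angular=[
    [0,0,0],
    [0,0,0],
    [0,0,0],
    [0,0,0],
    [0,0,0],
    [0,0,0],
    [0,0,0],
    [0,0,0],
    [0,0,0],
    [0,0,0],
    [0,0,0],
    [0,0,0],
  ],
)

```text
clock: 24.7
position: [0.5014, 0.04, 0.1085]
ee_rot: [-2.245, -2.193, 0.002]
force: [-0.1, 1.2, 0.4]
width: 0.438
gripper_force: 0.0
```

>>> carry_out(
  claw=[4,4,4,4,4,4,4,4,4,4,4,4,4],
  delta_pos=[
    [0,0,0],
    [0,0,0],
    [0,0,0],
    [0,0,0],
    [0,0,0],
    [0,0,0],
    [0,0,0],
    [0,0,0],
    [0,0,0],
    [0,0,0],
    [0,0,0],
    [0,0,0],
    [0,0,0],
  ],
  angular=[
    [0,0,0.13],
    [0,0,0.13],
    [0,0,0.13],
    [0,0,0.13],
    [0,0,0.13],
    [0,0,0.13],
    [0,0,0.13],
    [0,0,0.13],
    [0,0,0.13],
    [0,0,0.13],
    [0,0,0.13],
    [0,0,0.14],
    [0,0,0],
  ],
)

```text
clock: 26.0
position: [0.5056, 0.0401, 0.1085]
ee_rot: [3.141, -0.038, 0.0]
force: [-0.3, -1.0, 0.6]
width: 0.437
gripper_force: 0.0
```

Run:
```python
from h import *
np.set_printoptions(precision=4,suppress=True)
s,M=st();print(s["ft_torque"])
for n in("top","side","wrist"):
  c=arm.get_image(n)
  if n=="side": a=cv2.resize(c["frame"][130:280,200:400],(400,300))
  if n=="wrist": b=cv2.resize(c["frame"],(400,300))
  for k,z in (("tray",0),("tray_handle",.024),("heat_sink",.062),("deck_edge",.084)):
    for r in arm.place_of(k,c)[:1]: print(n,k,round(r["conf"],2),atz(c,r["centre"],z))
cv2.imwrite("pics/a7.png",np.hstack([a,b])[:,:,::-1])
```

```text
t 26.0 pos [0.5056 0.0401 0.1085] yaw_y -91.38 z [ 0.    -0.001 -1.   ] F [-0.3  -0.95  0.65] w 40.1 gf 0.0 q [-0.99  0.69  1.23  2.05 -0.8   0.99 -0.93]
[-0.044   0.1971  0.0366]
top heat_sink 0.81 [0.6879 0.0382 0.062 ]
top deck_edge 0.85 [0.6946 0.0347 0.084 ]
side tray 0.94 [0.6801 0.0365 0.    ]
side tray_handle 0.74 [0.5425 0.0293 0.024 ]
side heat_sink 0.82 [0.671  0.0288 0.062 ]
side deck_edge 0.61 [0.7036 0.0532 0.084 ]
wrist tray_handle 0.58 [0.5557 0.0398 0.024 ]
```

View pics/a7.png

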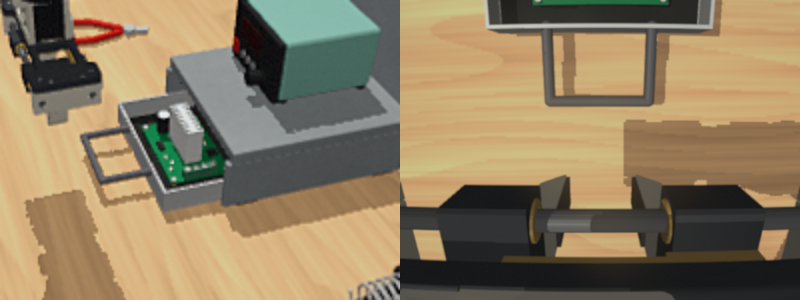

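The side half shows the tray about halfway in the bay, with the heat sink just in front of the deck edge. The wrist half shows the bar centred on the fingers at x≈600. I'll push with the two fingers against the bar.

>>> carry_out(
  claw=[4,4,4,4,4,4,4,4,4,4,4,4,4,4],
  delta_pos=[
    [0,0,3],
    [0,0,4],
    [0,0,2],
    [0,0,0.8],
    [0,0,0],
    [0.4,0,0],
    [0.4,0,0],
    [0.4,0,0],
    [0.4,0,0],
    [0.4,0,0],
    [0.4,0,0],
    [0.4,0,0],
    [0.3,0,0],
    [0,0,0],
  ],
  angular=[
    [0,0,0],
    [0,0,0],
    [0,0,0],
    [0,0,0],
    [0,0,0],
    [0,0,0],
    [0,0,0],
    [0,0,0],
    [0,0,0],
    [0,0,0],
    [0,0,0],
    [0,0,0],
    [0,0,0],
    [0,0,0],
  ],
)

```text
clock: 28.15
position: [0.5367, 0.0392, 0.0102]
ee_rot: [3.141, -0.035, 0.0]
force: [-0.4, -0.9, 0.2]
width: 0.433
gripper_force: 0.0
```

>>> carry_out(
  claw=[4,4,4,4,4],
  delta_pos=[
    [0.2,0,0],
    [0.2,0,0],
    [0.2,0,0],
    [0.2,0,0],
    [0.2,0,0],
  ],
  angular=[
    [0,0,0],
    [0,0,0],
    [0,0,0],
    [0,0,0],
    [0,0,0],
  ],
)

```text
clock: 28.65
position: [0.5462, 0.0391, 0.0101]
ee_rot: [-3.141, 0.035, 0.0]
force: [-3.0, -0.6, -1.0]
width: 0.437
gripper_force: 1.4
```

>>> carry_out(
  claw=[4,4,4,4,4],
  delta_pos=[
    [0.2,0,0],
    [0.2,0,0],
    [0.2,0,0],
    [0.2,0,0],
    [0.2,0,0],
  ],
  angular=[
    [0,0,0],
    [0,0,0],
    [0,0,0],
    [0,0,0],
    [0,0,0],
  ],
)

```text
clock: 29.15
position: [0.5564, 0.0389, 0.0102]
ee_rot: [3.141, -0.035, 0.0]
force: [-2.3, -0.2, -1.2]
width: 0.434
gripper_force: 1.2
```

>>> carry_out(
  claw=[4,4,4,4,4],
  delta_pos=[
    [0.15,0,0],
    [0.15,0,0],
    [0.15,0,0],
    [0.15,0,0],
    [0.15,0,0],
  ],
  angular=[
    [0,0,0],
    [0,0,0],
    [0,0,0],
    [0,0,0],
    [0,0,0],
  ],
)

```text
clock: 29.65
position: [0.5623, 0.0387, 0.0101]
ee_rot: [-3.141, 0.035, 0.004]
force: [-11.5, 1.4, 6.9]
width: 0.439
gripper_force: 5.6
```

>>> carry_out(
  claw=[4,4,4,4,4],
  delta_pos=[
    [0.15,0,0],
    [0.15,0,0],
    [0.15,0,0],
    [0.15,0,0],
    [0.15,0,0],
  ],
  angular=[
    [0,0,0],
    [0,0,0],
    [0,0,0],
    [0,0,0],
    [0,0,0],
  ],
)

```text
clock: 30.15
position: [0.5688, 0.0385, 0.01]
ee_rot: [-3.14, 0.036, 0.007]
force: [-10.2, 0.0, 6.9]
width: 0.431
gripper_force: 5.3
```

>>> carry_out(
  claw=[4,4,4,4],
  delta_pos=[
    [0.1,0,0],
    [0.1,0,0],
    [0.1,0,0],
    [0,0,0],
  ],
  angular=[
    [0,0,0],
    [0,0,0],
    [0,0,0],
    [0,0,0],
  ],
)

```text
clock: 30.55
position: [0.5743, 0.0384, 0.0102]
ee_rot: [-3.141, 0.035, -0.0]
force: [-2.1, -0.2, -2.4]
width: 0.439
gripper_force: 1.1
```

>>> carry_out(
  claw=[4,4,4,4],
  delta_pos=[
    [0.1,0,0],
    [0.1,0,0],
    [0.1,0,0],
    [0,0,0],
  ],
  angular=[
    [0,0,0],
    [0,0,0],
    [0,0,0],
    [0,0,0],
  ],
)

```text
clock: 30.95
position: [0.578, 0.0383, 0.0105]
ee_rot: [3.141, -0.035, 0.002]
force: [-0.3, -0.4, 0.5]
width: 0.441
gripper_force: 0.0
```

The force rose to about 11 N and then let go, which looks like the catch. I'll feel for the solid buffer stop now.

>>> carry_out(
  claw=[4,4,4,4],
  delta_pos=[
    [0.08,0,0],
    [0.08,0,0],
    [0.08,0,0],
    [0,0,0],
  ],
  angular=[
    [0,0,0],
    [0,0,0],
    [0,0,0],
    [0,0,0],
  ],
)

```text
clock: 31.35
position: [0.5798, 0.0383, 0.0103]
ee_rot: [3.141, -0.035, 0.0]
force: [-0.3, -0.8, 0.7]
width: 0.437
gripper_force: 0.4
```

>>> carry_out(
  claw=[4,4,4,4],
  delta_pos=[
    [0.06,0,0],
    [0.06,0,0],
    [0,0,0],
    [0,0,0],
  ],
  angular=[
    [0,0,0],
    [0,0,0],
    [0,0,0],
    [0,0,0],
  ],
)

```text
clock: 31.75
position: [0.5805, 0.0383, 0.0102]
ee_rot: [-3.141, 0.035, 0.001]
force: [-4.0, -0.7, 2.4]
width: 0.431
gripper_force: 1.9
```

>>> carry_out(
  claw=[4,4,4],
  delta_pos=[
    [0.06,0,0],
    [0.04,0,0],
    [0,0,0],
  ],
  angular=[
    [0,0,0],
    [0,0,0],
    [0,0,0],
  ],
)

```text
clock: 32.05
position: [0.5807, 0.0383, 0.0101]
ee_rot: [-3.141, 0.035, 0.003]
force: [-7.4, 0.3, 4.2]
width: 0.434
gripper_force: 3.4
```

Run:
```python
from h import *
np.set_printoptions(precision=4,suppress=True)
s,M=st();print(s["ft_torque"])
for n in("top","side"):
  c=arm.get_image(n)
  for k,z in (("tray",0),("tray_handle",.024),("shelf",0),("deck_edge",.084)):
    for r in arm.place_of(k,c)[:1]: print(n,k,round(r["conf"],2),atz(c,r["centre"],z))
  if n=="top":
    m=arm.trace("shelf",c)[0]["region"]
    print([atz(c,[(q+.5)/512,(np.nonzero(m[:,q])[0].max()+1)/384],.084)[:2] for q in(239,272,302)])
```

```text
t 32.05 pos [0.5807 0.0383 0.0101] yaw_y -91.29 z [-0.002  0.    -1.   ] F [-7.36  0.28  4.15] w 39.9 gf 3.4 q [-0.79  0.88  1.02  1.93 -0.97  0.93 -0.86]
[0.0079 1.5613 0.028 ]
top tray 0.18 [0.7091 0.346  0.    ]
top shelf 0.69 [0.7004 0.0336 0.    ]
top deck_edge 0.57 [0.6934 0.0349 0.084 ]
[array([0.6927, 0.1097]), array([0.6934, 0.0329]), array([ 0.6896, -0.0366])]
side tray 0.59 [0.7261 0.0412 0.    ]
side tray_handle 0.85 [0.5903 0.033  0.024 ]
side shelf 0.69 [0.695  0.0395 0.    ]
side deck_edge 0.76 [0.6935 0.0311 0.084 ]
```

>>> carry_out(
  claw=[4,4,4,4],
  delta_pos=[
    [0.05,0,0],
    [0.05,0,0],
    [0.05,0,0],
    [0,0,0],
  ],
  angular=[
    [0,0,0],
    [0,0,0],
    [0,0,0],
    [0,0,0],
  ],
)

```text
clock: 33.0
position: [0.581, 0.0383, 0.0099]
ee_rot: [-3.141, 0.036, 0.006]
force: [-10.9, 0.5, 7.2]
width: 0.435
gripper_force: 5.5
```

>>> carry_out(
  claw=[4,4,4],
  delta_pos=[
    [0.05,0,0],
    [0.05,0,0],
    [0,0,0],
  ],
  angular=[
    [0,0,0],
    [0,0,0],
    [0,0,0],
  ],
)

```text
clock: 33.3
position: [0.5812, 0.0383, 0.0098]
ee_rot: [-3.14, 0.036, 0.009]
force: [-14.6, 0.6, 9.6]
width: 0.435
gripper_force: 6.9
```

>>> carry_out(
  claw=[4,4,4,4],
  delta_pos=[
    [0,0,-0.1],
    [0.05,0,0],
    [0.03,0,0],
    [0,0,0],
  ],
  angular=[
    [0,0,0],
    [0,0,0],
    [0,0,0],
    [0,0,0],
  ],
)

```text
clock: 33.7
position: [0.5814, 0.0385, 0.01]
ee_rot: [-3.14, 0.036, 0.011]
force: [-11.5, 0.4, 1.6]
width: 0.436
gripper_force: 6.1
```

>>> carry_out(
  claw=[4,4,4,4],
  delta_pos=[
    [0.05,0,0],
    [0.05,0,0],
    [0.03,0,0],
    [0,0,0],
  ],
  angular=[
    [0,0,0],
    [0,0,0],
    [0,0,0],
    [0,0,0],
  ],
)

```text
clock: 34.1
position: [0.5815, 0.0385, 0.0099]
ee_rot: [-3.14, 0.036, 0.014]
force: [-16.2, 0.6, 5.9]
width: 0.435
gripper_force: 8.4
```

Solid at 16 N with no further travel, so the tray is home. I'll back off, rise and check.

>>> carry_out(
  claw=[4,4,4,4,4,4,4,4,4,4,4,4],
  delta_pos=[
    [-0.4,0,0],
    [-1,0,0],
    [-2,0,0],
    [-2,0,0],
    [0,0,-2],
    [0,0,-4],
    [0,0,-4],
    [0,0,-3],
    [-2,0,0],
    [-2,0,0],
    [0,0,0],
    [0,0,0],
  ],
  angular=[
    [0,0,0],
    [0,0,0],
    [0,0,0],
    [0,0,0],
    [0,0,0],
    [0,0,0],
    [0,0,0],
    [0,0,0],
    [0,0,0],
    [0,0,0],
    [0,0,0],
    [0,0,0],
  ],
)

```text
clock: 35.3
position: [0.4928, 0.0407, 0.1415]
ee_rot: [-3.14, 0.034, -0.002]
force: [-0.6, 0.3, -0.1]
width: 0.435
gripper_force: 0.0
```

Run:
```python
from h import *
np.set_printoptions(precision=4,suppress=True)
st()
for n in("top","side","wrist"):
  c=arm.get_image(n)
  if n=="side": a=cv2.resize(c["frame"][110:290,180:420],(400,300))
  if n=="wrist": b=cv2.resize(c["frame"],(400,300))
  for k,z in (("tray",0),("tray_handle",.024),("deck_edge",.084)):
    for r in arm.place_of(k,c)[:1]: print(n,k,round(r["conf"],2),atz(c,r["centre"],z))
  if n=="top":
    m=arm.trace("shelf",c)[0]["region"]
    print([atz(c,[(q+.5)/512,(np.nonzero(m[:,q])[0].max()+1)/384],.084)[:2] for q in(239,257,302)])
cv2.imwrite("pics/a8.png",np.hstack([a,b])[:,:,::-1])
```

```text
t 35.3 pos [0.4928 0.0407 0.1415] yaw_y -91.25 z [ 0.001  0.001 -1.   ] F [-0.61  0.3  -0.14] w 39.9 gf 0.0 q [-1.04  0.61  1.27  2.05 -0.7   1.01 -1.  ]
top tray_handle 0.63 [0.6012 0.0319 0.024 ]
top deck_edge 0.61 [0.6931 0.0396 0.084 ]
[array([0.6927, 0.1097]), array([0.6918, 0.0678]), array([ 0.6896, -0.0366])]
side tray 0.61 [0.7269 0.0431 0.    ]
side tray_handle 0.63 [0.5905 0.0312 0.024 ]
side deck_edge 0.92 [0.6906 0.0424 0.084 ]
```

View pics/a8.png

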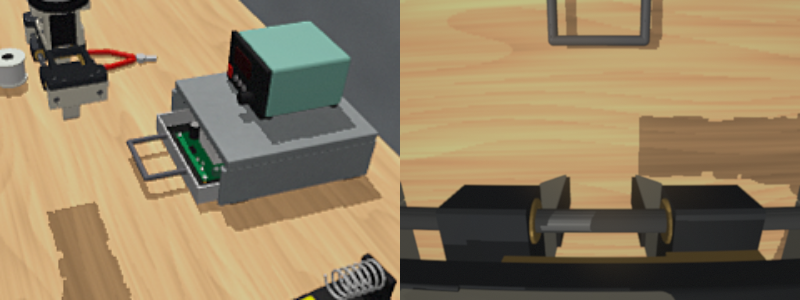

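The side half shows the tray under the shelf with its handle outside. The board is flat below the deck and the shelf has not moved.

```bash
python3 -c "
from cell import arm
print(arm.sign_off())"
```

```text
the job is handed in; nothing more can be done
None
```

I handed the job in at about 35 s: the board lies flat in the tray, and the tray went through the catch at about 11 N and stopped solid at 16 N, so I take it to be home on the buffer, with the shelf unmoved.

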